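# Put the mixed-up valve springs back with their own kind

## Task

The valve springs laid out for the cylinder head have been mixed up: in each of the three trays the middle pocket holds a spring of the wrong kind. Stand each of these three springs upright, about in the centre, in the middle pocket of the tray where its own kind (the same shape and size) stands in the end pocket, one spring to a pocket; the empty steel dish is there to park one meanwhile. Leave the three springs in the end pockets standing where they are.

Things in the scene. Friction and masses are not known exactly. Their poses are not given: they have to be found in the camera images.
- spring_outer: The wide straight spring (42 mm across, 52 mm high, thick wire) that has to be moved: dark steel wire, standing upright in the middle pocket of a tray of another kind. Origin: centre of its lower end; z along the spring's axis, up. Rigid and round: take it from above across the outside of its lower 40 mm, not in its bore. 80 to 125 g.
- spring_beehive: The beehive spring (32 mm across in its straight lower part, narrowing above 32 mm to 22 mm at the top, 52 mm high, medium wire) that has to be moved: dark steel wire, standing upright in the middle pocket of a tray of another kind. Origin: centre of its lower end; z along the spring's axis, up. Rigid and round: take it from above across the outside of its lower 30 mm, not in its bore. 55 to 90 g.
- spring_inner: The slim straight spring (22 mm across, 46 mm high, thin wire) that has to be moved: dark steel wire, standing upright in the middle pocket of a tray of another kind. Origin: centre of its lower end; z along the spring's axis, up. Rigid and round: take it from above across the outside of its lower 40 mm, not in its bore. 30 to 50 g.
- tray_outer: Fixed pale tray of the wide straight springs, 178 x 68 mm, 14 mm high. Three 52 mm square pockets along its x, centres 55 mm apart, floor 3 mm over the bench. Origin: on the bench under the middle pocket's centre. +x pocket: a spring of its kind; -x pocket: two stacked retainers, 22 mm high. Fingers closing along the tray's y clear both neighbours, and its walls if the tips stay 16 mm over the bench.
- tray_beehive: Fixed pale tray of the beehive springs, 178 x 68 mm, 14 mm high. Three 52 mm square pockets along its x, centres 55 mm apart, floor 3 mm over the bench. Origin: on the bench under the middle pocket's centre. +x pocket: a spring of its kind; -x pocket: two stacked retainers, 22 mm high. Fingers closing along the tray's y clear both neighbours, and its walls if the tips stay 16 mm over the bench.
- tray_inner: Fixed pale tray of the slim straight springs, 178 x 68 mm, 14 mm high. Three 52 mm square pockets along its x, centres 55 mm apart, floor 3 mm over the bench. Origin: on the bench under the middle pocket's centre. +x pocket: a spring of its kind; -x pocket: two stacked retainers, 22 mm high. Fingers closing along the tray's y clear both neighbours, and its walls if the tips stay 16 mm over the bench.
- mate_outer: A second spring just like the wide straight one, already in its right place in the +x pocket of the wide straight springs' tray. It stays there. Origin: centre of its lower end; z up.
- mate_beehive: A second spring just like the beehive one, already in its right place in the +x pocket of the beehive springs' tray. It stays there. Origin: centre of its lower end; z up.
- mate_inner: A second spring just like the slim straight one, already in its right place in the +x pocket of the slim straight springs' tray. It stays there. Origin: centre of its lower end; z up.
- dish: Round steel parts dish, fixed, empty: the free spot. 120 mm across its rim, 15 mm high, flat floor 92 mm across, 2 mm above the bench. Origin: on the bench under its centre; z up.

How it is judged (in metres and radians):
At the end, for the whole second after the job is handed in: Each of the three moved springs stands upright (within about 7 degrees) on the floor of the middle pocket of its own kind's tray, its axis within 15 mm of the pocket's centre, and at rest; each of the three springs in the end pockets is upright and within 15 mm of where it started (horizontal distance between spring_outer and tray_outer below 0.015 m and z of spring_outer in the frame of tray_outer below 0.008 m and angle between each of spring_outer, mate_outer, spring_beehive, mate_beehive, spring_inner, mate_inner's own z axis and vertical below 0.12 rad and linear speed of each of spring_outer, spring_beehive, spring_inner below 0.02 m/s and distance of each of mate_outer, mate_beehive, mate_inner from where it was at the start of the episode below 0.015 m and horizontal distance between spring_beehive and tray_beehive below 0.015 m and z of spring_beehive in the frame of tray_beehive below 0.008 m and horizontal distance between spring_inner and tray_inner below 0.015 m and z of spring_inner in the frame of tray_inner below 0.008 m); the robot touches nothing.
It fails at once if the wide straight spring that already stood right is knocked over or taken out of its pocket (angle between mate_outer's own z axis and vertical above 0.5 rad or distance of mate_outer from where it was at the start of the episode above 0.03 m).
It fails at once if the beehive spring that already stood right is knocked over or taken out of its pocket (angle between mate_beehive's own z axis and vertical above 0.5 rad or distance of mate_beehive from where it was at the start of the episode above 0.03 m).
It fails at once if the slim straight spring that already stood right is knocked over or taken out of its pocket (angle between mate_inner's own z axis and vertical above 0.5 rad or distance of mate_inner from where it was at the start of the episode above 0.03 m).
It also fails if it takes over 96 s, if anything falls off the work surface, if the arm or the gripper's body presses on something with over 40 N, if the wrist force passes 120 N, or if a joint passes its speed limit or range.

## Robot

A 6-joint arm with a two-finger parallel gripper is mounted at the origin on the work surface. World frame = base frame: x ahead of the robot, y to its left, z up, the work surface at z = 0. Lengths are in m, angles in degrees, forces in N, time in s.
With the tool pointing down it reaches from about 0.3 to 1 m from the base axis. Payload 5.1 kg.
Tool frame: the origin (TCP) lies between the finger pads; the fingertips stand 19 mm ahead of it and the grasp point (between the pads) is the TCP (bot.nose_length is the distance from the TCP to the fingertips, in m); z points along the fingers, y is the line along which they close (so a half turn about z gives the same grasp; the last joint's range is limited). The gripper opens to 95 mm and grips with 3 to 60 N. Pads are 20 mm wide; open, the fingers measure 119 mm over their backs; the gripper's body (75 mm by 180 mm) begins 59 mm behind the grasp point.
Start: joints at [59.439, 7.093, 94.555, -0, 78.352, -4.733], TCP at [0.283, 0.585, 0.234] pointing down, gripper open.
Joint ranges: [-149.61, 149.61], [-58.7, 133.49], [1.44, 155.28], [-77.14, 257.14], [18.33, 153.61], [-166.67, 166.67]. Speed limits (degrees/s): [147.25, 147.25, 180, 180, 180, 180].

## Interface

Orientations are given as [roll, pitch, yaw] about the fixed x, y, z axes, in that order (R = Rz(yaw) Ry(pitch) Rx(roll)).
In Python, from workcell import bot, claw, planner, optics, job, get_time, get_q, get_joint_vel, get_tau, get_tcp_pos, get_tool_rot, get_force, get_moment, get_grip_width, get_finger_force gives the robot as it stands. Calls block until the motion is done:
- bot.reach(position, orientation): joint-space move of the TCP to a pose.
- bot.move_straight(position, rotation=None, vel=0.15, max_force=None): straight line of the TCP; rotation=None keeps the orientation; vel is the mean speed in m/s. With max_force (N) it stops when the force on the tool has changed by that much, and returns True; else False.
- bot.set_joints(angles): joint-space move.
- claw.grip(opening): opening from 0.0 (shut) to 1.0 (fully open); the grip force is fixed at half the most; returns when the fingers have stopped.
- bot.hold(seconds).
- planner.inverse_kinematics(position, orientation): joint angles nearest the present ones, or None.
- optics.read_camera(name): name is "side" or "top"; returns a dict with "color" (420x560x3 uint8, blue, green, red), "vfov" (degrees; the focal length in pixels is half the picture's height over the tangent of half this angle, whatever the lens; pixels are square), "cx", "cy" (the principal point, pixels), "world_from_camera" (4x4, takes a point from camera to world coordinates). Camera axes: x right, y down, z forward; pixel columns grow to the right and rows downward; lengths in m; the calibration is good to about 2 mm. A picture is of the moment at which its call begins. There is no depth.
A pose or a line that the arm cannot do raises bot.Unreachable and nothing moves.
- job.close_job(): hands the job in; it is judged then, once.
Readings, each from a call of its own:
- get_time(): time.
- get_q(): joint angles.
- get_joint_vel(): joint speeds.
- get_tau(): joint torques, N m.
- get_tcp_pos(): TCP position.
- get_tool_rot(): TCP orientation.
- get_force(): force on the tool from outside, world axes, zero at the start.
- get_moment(): the same for the moment, N m.
- get_grip_width(): opening from 0.0 (shut) to 1.0 (fully open).
- get_finger_force(): force on a finger pad.
Only numpy, scipy, OpenCV 4.12 (cv2) and the standard library are available. Lean on these libraries where they do the work, as an engineer would, in place of code of your own. Each camera call takes 0.05 s, during which the arm holds its last target. There are 200 camera calls.

## Working session

There is one attempt and no reset: what is moved stays moved. The work goes in short steps, each a Python script; the robot and the scene stay as the last script left them, time stands still between calls to the robot, and variables do not carry over. Pictures are saved under pics/ and viewed, at most 14 in all, crops included, and the job is handed in when it is done.

```bash
mkdir -p pics; python3 - <<'E'
from workcell import *
import cv2,numpy as np
for n in ("top","side"):
    d=optics.read_camera(n); cv2.imwrite(f"pics/{n}0.png",d["color"])
    print(n,d["vfov"],d["cx"],d["cy"],np.round(d["world_from_camera"],4).tolist(),[k for k in d])
print(get_time(),get_tool_rot())
E
```

```text
top 46.679224109637204 275.7035946812886 206.70853690547668 [[0.0033, -0.9914, 0.1307, 0.404], [-0.9998, -0.0005, 0.0213, -0.0175], [-0.021, -0.1308, -0.9912, 1.1997], [0.0, 0.0, 0.0, 1.0]] ['color', 'vfov', 'cx', 'cy', 'world_from_camera']
side 54.85469407535249 274.11700972833165 208.8042732039136 [[0.9908, -0.1017, 0.0897, 0.4951], [-0.1347, -0.6609, 0.7383, -0.6658], [-0.0158, -0.7436, -0.6685, 0.6371], [0.0, 0.0, 0.0, 1.0]] ['color', 'vfov', 'cx', 'cy', 'world_from_camera']
0.1 [-1.79896457e+02 -8.05401287e-03  1.54172607e+02]
```

View pics/top0.png

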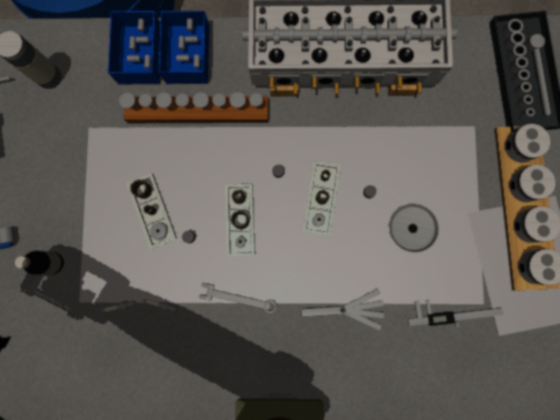

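View pics/side0.png

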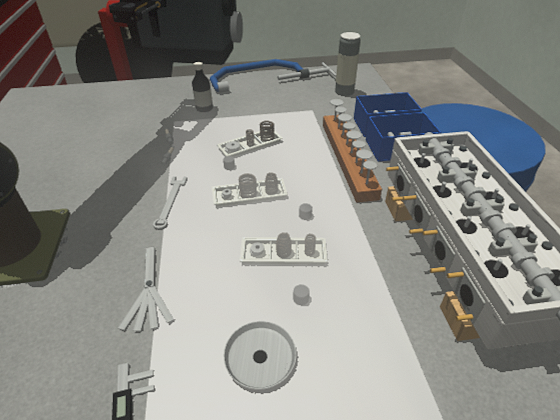

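The top view shows the trays centred near px (152,210), (240,219) and (322,197), and the dish near (413,228). The side view shows the springs standing. I'll zoom in on both and measure the trays.

```bash
cat > h.py <<'E'
from workcell import *
import cv2,numpy as np
def ray(d,u,v,z):
    f=d["color"].shape[0]/2/np.tan(np.radians(d["vfov"]/2)); T=np.array(d["world_from_camera"])
    r=T[:3,:3]@np.array([(u-d["cx"])/f,(v-d["cy"])/f,1]); o=T[:3,3]
    return (o+r*(z-o[2])/r[2])[:2]
E
python3 - <<'E'
from h import *
t=cv2.imread("pics/top0.png"); s=cv2.imread("pics/side0.png")
a=cv2.resize(t[155:265,120:350],None,fx=3.4,fy=3.4,interpolation=cv2.INTER_CUBIC)
cv2.imwrite("pics/topc.png",cv2.convertScaleAbs(a,alpha=1.5))
b=cv2.resize(s[115:275,205:335],None,fx=3.7,fy=3.7,interpolation=cv2.INTER_CUBIC); cv2.imwrite("pics/sidec.png",b)
for p in [(152,225),(225,250),(330,165),(307,230),(200,160),(145,200),(232,249),(311,222)]: print(p,t[p[1],p[0]],cv2.cvtColor(t,cv2.COLOR_BGR2HSV)[p[1],p[0]])
E
```

```text
(152, 225) [112 120 121] [ 27  19 121]
(225, 250) [139 144 149] [ 15  17 149]
(330, 165) [126 136 138] [ 25  22 138]
(307, 230) [141 149 146] [ 41  14 149]
(200, 160) [131 135 141] [ 12  18 141]
(145, 200) [117 128 129] [ 28  24 129]
(232, 249) [138 150 145] [ 43  20 150]
(311, 222) [135 145 141] [ 42  18 145]
```

View pics/topc.png

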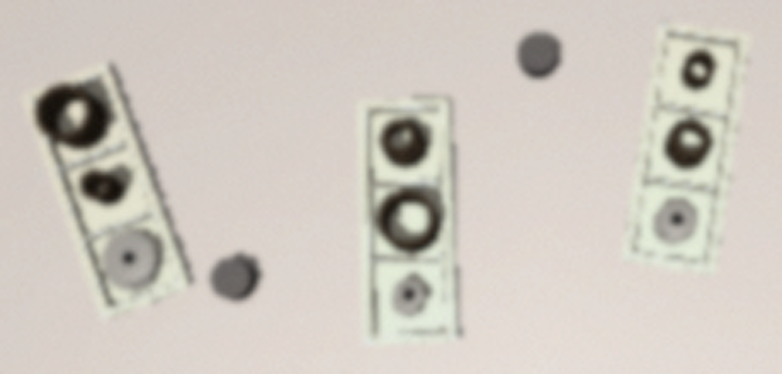

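View pics/sidec.png

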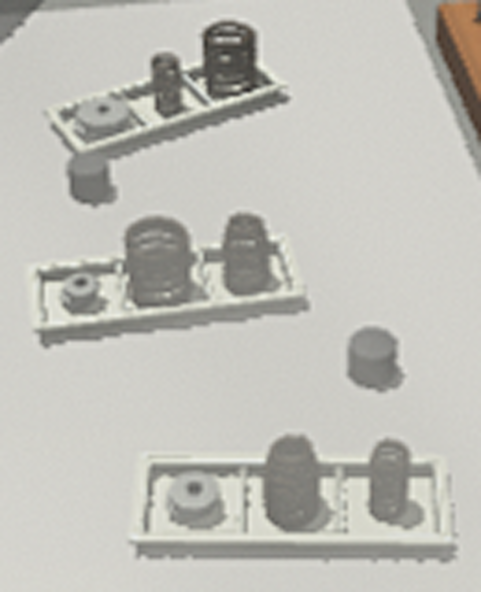

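The end springs identify the trays:
- **Left tray:** outer (wide end spring), with the slim spring in the middle.
- **Centre tray:** beehive, with the wide spring in the middle.
- **Right tray:** inner, with the beehive in the middle.

The loose grey cylinders are distractors. Next I'll measure from both cameras.

```bash
cat > m.py <<'E'
from h import *
def trays(name,d,view):
    c=cv2.GaussianBlur(d["color"],(3,3),0).astype(int); 
    m=((c[...,1]-c[...,2]>=-1)&(c[...,1]>75)&(c[...,1]-c[...,0]>2)).astype(np.uint8)*255
    m=cv2.morphologyEx(m,cv2.MORPH_CLOSE,np.ones((5,5)))
    if view: cv2.imwrite(f"pics/mask_{name}.png",m)
    out=[]
    for k in cv2.findContours(m,cv2.RETR_EXTERNAL,cv2.CHAIN_APPROX_NONE)[0]:
        if cv2.contourArea(k)<700: continue
        w=np.array([ray(d,u,v,0.014) for u,v in k[:,0]+0.0])
        r=cv2.minAreaRect((w*1000).astype(np.float32))
        if 150<max(r[1])<230 and 50<min(r[1])<110 and 200<r[0][0]<800:
            out.append(r); print(name,np.round(r[0],1),np.round(r[1],1),round(r[2],1))
    return out
if __name__=="__main__":
    for n in("top","side"):
        d=optics.read_camera(n); trays(n,d,1)
    d=optics.read_camera("top")
    g=cv2.cvtColor(d["color"],cv2.COLOR_BGR2GRAY)
    m=(g<75).astype(np.uint8)
    N,l,st,ce=cv2.connectedComponentsWithStats(m[155:265,120:350])
    for i in range(1,N):
        if st[i,4]>25: print("dark",ce[i]+[120,155],st[i],np.round(ray(d,*(ce[i]+[120,155]),0.04)*1000))
    b=d["color"].astype(int)
    print("dish",np.round(ray(d,413.5,228,0.015)*1000))
E
python3 m.py; python3 -c "
import cv2,numpy as np
cv2.imwrite('pics/masks.png',np.hstack([cv2.imread('pics/mask_top.png')[150:270,110:360],cv2.imread('pics/mask_side.png')[110:280,200:340][:120]]))"
```

```text
top [528.5  96.5] [176.8  69.2] 1.9
top [ 581.5 -105.1] [ 68.7 177.1] 80.4
dark [278.15238095 171.15238095] [153  11  11  12 105] [644.   2.]
dark [324.93650794 175.        ] [201  15   9  11  63] [ 634. -112.]
dark [141.45847176 188.37541528] [ 11  24  22  20 301] [602. 334.]
dark [238.80141844 196.43971631] [112  35  14  14 141] [582.  97.]
dark [321.78448276 197.10344828] [196  35  13  14 116] [ 580. -103.]
dark [150.40566038 209.20754717] [ 24  50  14  10 106] [551. 310.]
dark [240.00502513 218.91959799] [111  55  19  19 199] [527.  93.]
dark [189.39823009 236.25663717] [ 63  76  13  12 113] [485. 214.]
dish [ 508. -327.]
```

View pics/masks.png

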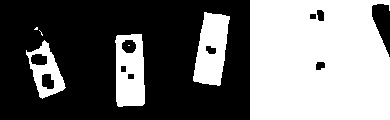

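Two trays measure cleanly at 177x69 mm. The mate's shadow cuts into the outer tray's mask, so I'll use a ratio threshold with a hull there, plus hand-picked corners as a check.

```bash
python3 - <<'E'
from h import *
d=optics.read_camera("top")
c=cv2.GaussianBlur(d["color"],(3,3),0).astype(float)
for th in (.975,.985):
    m=((c[...,1]/c[...,2]>th)&(c[...,1]>55)).astype(np.uint8); R=np.zeros_like(m); R[165:258,120:182]=1
    m=cv2.morphologyEx(m*R,cv2.MORPH_CLOSE,np.ones((5,5))); m=cv2.morphologyEx(m,cv2.MORPH_OPEN,np.ones((3,3)))
    k=max(cv2.findContours(m,0,1)[0],key=cv2.contourArea)
    w=np.array([ray(d,u,v,.014) for u,v in k[:,0]+0.0]); r=cv2.minAreaRect((w*1000).astype(np.float32)); print(th,r)
w=np.array([ray(d,u,v,.014)*1000 for u,v in [(127.4,181.5),(152.9,173.2),(176.5,238.8),(151.8,248.5)]]); print(w,w.mean(0),w[:2].mean(0)-w[2:].mean(0))
s=optics.read_camera("side")
for nm,cs in (("o",[(50,112),(80,155),(288,93)]),("b",[(33,268),(40,332),(305,298),(290,233)]),("i",[(138,458),(135,548),(455,548),(447,460)])):
    w=np.array([ray(s,205+u/3.7,115+v/3.7,.014)*1000 for u,v in cs]); print(nm,np.round(w).tolist(),w.mean(0))
E
```

```text
0.975 ((549.5093383789062, 316.32098388671875), (178.2950439453125, 72.07952117919922), 21.97260856628418)
0.985 ((531.67626953125, 307.7559814453125), (136.67491149902344, 68.79202270507812), 21.02652359008789)
[[623.49543291 377.60463429]
 [644.48176291 314.49474629]
 [481.01670584 250.44916852]
 [457.2001696  310.35902927]] [551.54851782 313.22689459] [164.88016019  65.64559139]
o [[461.0, 310.0], [480.0, 249.0], [642.0, 307.0]] [527.80286701 288.93192632]
b [[443.0, 123.0], [446.0, 57.0], [617.0, 65.0], [617.0, 134.0]] [530.75324638  94.59713547]
i [[499.0, -62.0], [492.0, -129.0], [663.0, -155.0], [674.0, -90.0]] [ 582.03845791 -109.03192264]<stdin>:5: RuntimeWarning: divide by zero encountered in divide
```

```bash
cat > a.py <<'E'
from h import *
P={"outer":(.551,.3135,21.4),"beehive":(.5285,.0960,1.9),"inner":(.5815,-.1055,-9.6),"dish":(.508,-.327,0)}
H=.16
def hover(n,dx=0,dy=0):
    x,y,w=P[n]; c,s=np.cos(np.radians(w)),np.sin(np.radians(w)); x,y=x+c*dx-s*dy,y+s*dx+c*dy
    best=min((o for o in ([180,0,w],[180,0,w+180 if w<=0 else w-180]) if planner.inverse_kinematics([x,y,H],o) is not None),
             key=lambda o:abs(planner.inverse_kinematics([x,y,H],o)[5]))
    bot.reach([x,y,H],best); return x,y
def pick(n,dx=0):
    claw.grip(1.0); x,y=hover(n,dx)
    hit=bot.move_straight([x,y,.036],max_force=15); claw.grip(0.0)
    print("pick",n,"hit",hit,"width mm",np.round(95*get_grip_width(),1),"F",get_finger_force())
    bot.move_straight([x,y,H]); print(" lifted",np.round(95*get_grip_width(),1),get_time())
def place(n,dx=0,dy=0,op=.8):
    x,y=hover(n,dx,dy); bot.move_straight([x,y,.055])
    hit=bot.move_straight([x,y,.0368],vel=.05,max_force=8); p=get_tcp_pos(); print("place",n,"hit",hit,np.round(p,4))
    if p[2]>.041: print("HIGH - not released"); return False
    claw.grip(op); bot.move_straight([x,y,H]); print(" t",get_time()); return True
def shot(name,cam="top",box=None,k=3):
    d=optics.read_camera(cam); im=d["color"]
    if box: x0,y0,x1,y1=box; im=cv2.resize(im[y0:y1,x0:x1],None,fx=k,fy=k,interpolation=cv2.INTER_CUBIC)
    cv2.imwrite(f"pics/{name}.png",cv2.convertScaleAbs(im,alpha=1.3)); return d
E
python3 - <<'E'
from a import *
pick("inner"); place("dish",op=.7)
shot("s1")
E
```

```text
pick inner hit False width mm 31.2 F 30.000064373016357
 lifted 31.2 6.2083
place dish hit False [ 0.5077 -0.3268  0.0363]
 t 10.2667
```

View pics/s1.png

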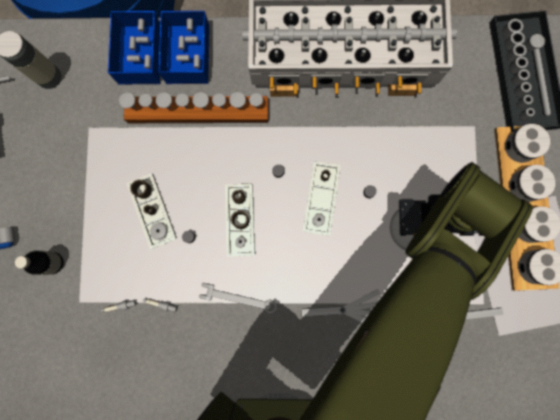

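The inner tray's middle pocket is now empty, and the outer tray (px ~(152,209)) is out of the arm's shadow. I'll re-measure that tray, then move the slim spring.

```bash
python3 - <<'E'
from a import *
import m
d=optics.read_camera("top"); R=m.trays("top",d,0)
o=[r for r in R if r[0][1]>200]
g=cv2.cvtColor(d["color"],cv2.COLOR_BGR2GRAY)
N,l,st,ce=cv2.connectedComponentsWithStats((g[155:265,120:350]<75).astype(np.uint8))
for i in range(1,N):
    if st[i,4]>25 and ce[i][0]<70: print("dark",st[i],np.round(ray(d,*(ce[i]+[120,155]),0.035)*1000))
E
```

```text
top [528.4  96.5] [177.3  69.1] 2.0
top [ 581.5 -103.9] [ 68.7 174.9] 81.3
dark [ 11  25  22  18 262] [602. 336.]
dark [24 51 13  9 89] [551. 312.]
```

```bash
python3 - <<'E'
from a import *
pick("outer"); ok=place("inner")
hover("beehive") if ok else None
d=shot("s2",box=(110,150,360,260))
c=cv2.GaussianBlur(d["color"],(3,3),0).astype(float)+.01
for th in (.97,.975,.98,.985):
    m=((c[...,1]/c[...,2]>th)&(c[...,1]>55)).astype(np.uint8); R=np.zeros_like(m); R[165:258,120:182]=1
    m=cv2.morphologyEx(m*R,cv2.MORPH_CLOSE,np.ones((5,5))); m=cv2.morphologyEx(m,cv2.MORPH_OPEN,np.ones((3,3)))
    k=max(cv2.findContours(m,0,1)[0],key=cv2.contourArea)
    w=np.array([ray(d,u,v,.014) for u,v in k[:,0]+0.0]); print(th,cv2.minAreaRect((w*1000).astype(np.float32)))
E
```

```text
pick outer hit False width mm 21.7 F 29.999612867832184
 lifted 21.7 16.45
place inner hit False [ 0.5812 -0.1054  0.0363]
 t 22.35
0.97 ((550.1585693359375, 307.84765625), (188.3461151123047, 89.70922088623047), 20.528465270996094)
0.975 ((547.478515625, 310.5644836425781), (188.19876098632812, 85.13360595703125), 23.8154354095459)
0.98 ((535.4434204101562, 303.68450927734375), (149.5281524658203, 81.49325561523438), 21.49259376525879)
0.985 ((534.7069091796875, 302.12591552734375), (146.1114044189453, 80.30625915527344), 20.499635696411133)
```

View pics/s2.png

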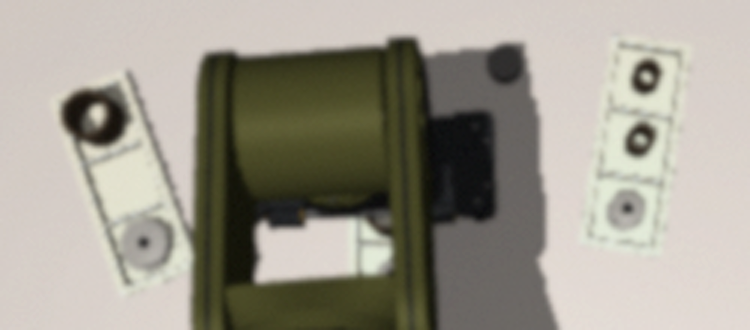

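The slim spring stands in the inner tray's middle pocket at crop (640,139). The outer tray is fully visible: corners near crop (128,70) and (125,295), retainer hole at (143,242).

```bash
python3 - <<'E'
from a import *
d=optics.read_camera("top"); 
f=lambda u,v,z: np.round(ray(d,110+(u-1)/3,150+(v-1)/3,z)*1000,1)
print("diag",f(126.5,182.5,.014)); 
print("corners",[f(*p,.014) for p in((128,70),(125,295),(195,262),(52,97))])
c=cv2.cvtColor(d["color"],cv2.COLOR_BGR2HSV).astype(int)
b=cv2.GaussianBlur(d["color"],(3,3),0).astype(float)+.01
# tray mask left of the arm only
m=((b[...,1]/b[...,2]>.975)&(b[...,1]>75)).astype(np.uint8); m[:,172:]=0; m[:165]=0; m[258:]=0; m[:,:120]=0
m=cv2.morphologyEx(m,cv2.MORPH_OPEN,np.ones((2,2))); N,l,st,ce=cv2.connectedComponentsWithStats(m)
i=1+np.argmax(st[1:,4]); ys,xs=np.where(l==i)
w=np.array([ray(d,u,v,.014)*1000 for u,v in zip(xs,ys)])
t=np.radians(21.4)
for deg in (20.5,21,21.5,22,22.5):
    t=np.radians(deg); e=np.array([np.cos(t),np.sin(t)]); n=np.array([-e[1],e[0]])
    a,q=w@e,w@n
    print(deg,"n-range",np.percentile(q,[0,.5,99.5,100]).round(1),"e-range",a.min().round(1),a.max().round(1), "P:",np.round(np.array([551,313.5])@np.c_[e,n],1))
E
```

```text
diag [550.8 313.7]
corners [array([645. , 315.9]), array([458.4, 311.6]), array([485.4, 255.1]), array([622.2, 378.6])]
20.5 n-range [ 64.8  67.  136.7 137.4] e-range 531.6 712.9 P: [625.9 100.7]
21 n-range [ 59.8  61.7 131.5 132.5] e-range 532.7 713.6 P: [626.8  95.2]
21.5 n-range [ 54.8  56.5 126.3 127.5] e-range 533.7 714.2 P: [627.6  89.7]
22 n-range [ 49.7  51.1 121.3 122.5] e-range 534.7 714.7 P: [628.3  84.3]
22.5 n-range [ 44.5  45.7 116.3 117.5] e-range 535.4 715.2 P: [629.   78.8]
```

```bash
sed -i 's/(.551,.3135,21.4)/(.5500,.3142,21.4)/' a.py; python3 - <<'E'
from a import *
pick("beehive"); ok=place("outer")
shot("s3",box=(110,150,360,260)) if ok else None
hover("dish"); d=shot("s4",box=(110,150,450,260),k=2.2)
E
```

```text
pick beehive hit False width mm 41.5 F 29.999991059303284
 lifted 41.4 28.6583
place outer hit False [0.5497 0.3141 0.0363]
 t 32.6583
```

View pics/s4.png

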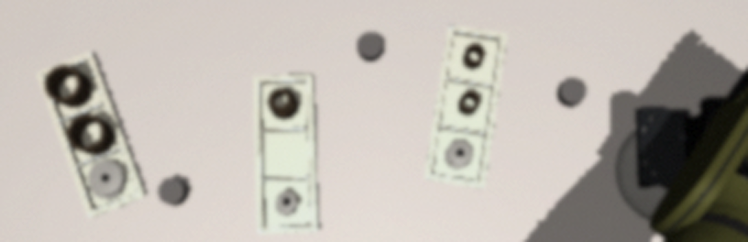

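The wide spring stands in the outer tray's middle pocket at crop (92,133), and the beehive tray's middle pocket is empty. Next is the beehive spring from the dish.

```bash
python3 - <<'E'
from a import *
pick("dish"); ok=place("beehive")
hover("dish"); bot.hold(.3)
shot("s5",box=(110,150,360,260)); shot("s6",cam="side",box=(200,110,340,270),k=3.7)
print(get_time(),ok)
E
```

```text
pick dish hit False width mm 31.1 F 29.99997228384018
 lifted 31.2 38.8583
place beehive hit False [0.5282 0.096  0.0364]
 t 44.1917
46.675 True
```

View pics/s5.png

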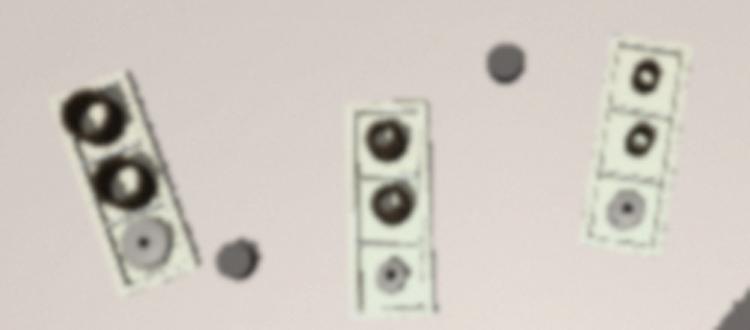

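View pics/s6.png

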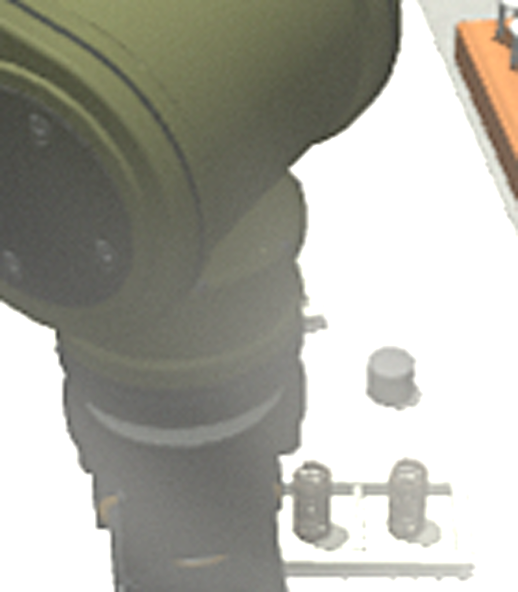

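All three pockets look right from above. The arm blocks the side view, so I'll move it clear and check that the wide spring is seated.

```bash
python3 - <<'E'
from a import *
q=list(get_q()); q[0]=-75; bot.set_joints(q); bot.hold(.2)
d=optics.read_camera("side"); cv2.imwrite("pics/s7.png",cv2.resize(d["color"][110:270,205:335],None,fx=3.7,fy=3.7,interpolation=cv2.INTER_CUBIC)); print(get_time())
E
```

```text
48.3583
```

View pics/s7.png

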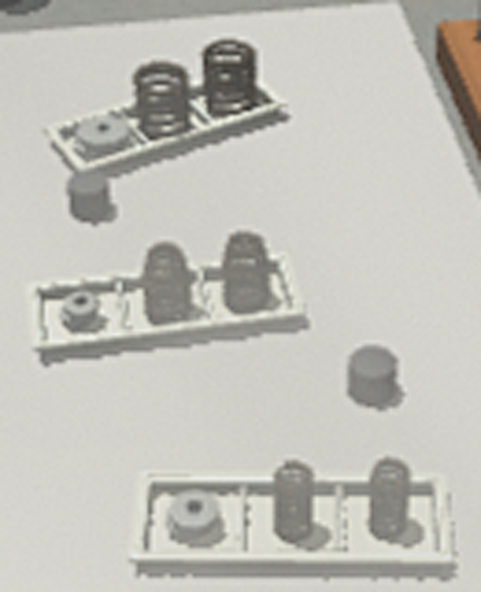

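All three springs stand upright and seated beside their mates: wide at (162,98), beehive at (166,283), slim at (294,502). I'm handing the job in.

```bash
python3 -c "
from workcell import *
print(job.close_job())"
```

```text
the job is handed in; nothing more can be done
None
```

The three springs now stand upright in the middle pockets of their own trays, and the job was handed in at about 48 s of the 96 s allowed; the hand-in call gave no verdict.

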